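# Unlatch the acrylic shoe-care case and lay out the boot brush

### The arm

A 6-joint arm with a two-finger parallel gripper is mounted at the origin on the work surface. World frame = base frame: x ahead of the robot, y to its left, z up, the work surface at z = 0. Lengths are in mm, angles in rad, forces in N, time in s.
With the tool pointing down it reaches from about 325 to 900 mm from the base axis. Payload 3.5 kg.
Tool frame: the origin (TCP) lies at the very end of the fingers, on their centre line; the grasp point (between the pads) lies 19 mm behind it; z points along the fingers, y is the line along which they close (so a half turn about z gives the same grasp; the last joint's range is limited). The gripper opens to 85 mm and grips with 20 to 120 N. Pads are 22 mm wide; open, the fingers measure 114 mm over their backs; the gripper's body (76 mm by 85 mm) begins 54 mm behind the grasp point. The pads swing forward as they close: fully open they stand 13 mm farther back than shut.
Start: joints at [1.136, 0.276, -0.026, 1.268, 0, 1.467], TCP at [203.597, 590.906, 231.313] pointing down, gripper open.
Joint ranges: [-3.12, 3.12], [-0.85, 1.88], [-1.08, 1.24], [-1.95, 2.15], [-1.57, 1.53], [-3.14, 3.14]. Speed limits (rad/s): [2.57, 2.57, 3.14, 3.14, 3.14, 3.14].

### API

Orientations are given as a rotation vector (axis times angle).
In Python, from plant import readout, imaging, ticket, models gives the robot as it stands. The module is installed in compiled form; this text tells all that it offers.
- The arm moves only by the tool step_arm, never from a script. Its arguments are lists of equal length, an entry for each row: "hand": the gripper command: -1 is shut, 1 is fully open, values between are in proportion; "slide": the shift along the tool's x, y, z normalised to -1 to 1, where 1 is 0.04 m, a list of three; "twist": the turn about the tool's z normalised to -1 to 1, where 1 is 0.12 rad. In form: {"hand": [hand, ...], "slide": [[x, y, z], ...], "twist": [twist, ...]}. A call has 1 to 12 rows; each row shifts and turns the commanded pose from where the row before left it, along the tool's axes as they then stand; what a row does not reach is not made up. A row lasts 1/12 s, in which the tool goes at most 41.7 mm and 7.16 degrees, less where a joint would pass 70% of its speed; a pose out of reach is approached as far as the arm can. A call with a number of a shift or a turn outside -1 to 1 is refused whole. A call with a gripper value outside its range is refused whole. The fingers move at their own pace and stop on an object; "newtons" is the grip in N (left out, the last holds). Time passes only in rows, so rows that do not move let the fingers close. It gives the time, the measured TCP pose, the force, the opening and the grip force at its end, in the units of the state.
- readout.sense(): the state, without advancing time (a new reading comes with each control period).
- imaging.grab_frame(name): name is "scene" or "top"; returns a dict with "image" (420x560x3 uint8, blue, green, red), "depth" (420x560 float32, mm along the optical axis (not along the pixel's ray), 0 where there is no reading), "fov_y" (degrees; the focal length in pixels is half the picture's height over the tangent of half this angle, whatever the lens; pixels are square), "cx", "cy" (the principal point, pixels), "T" (4x4, takes a point from camera to world coordinates). Camera axes: x right, y down, z forward; pixel columns grow to the right and rows downward; lengths in mm; the calibration is good to about 2 mm. A picture is of the moment at which its call begins.
- ticket.hand_in(): hands the job in; it is judged then, once.
Trained networks look in the newest picture that a camera, given by its name, has taken for a name from the list of things; names that differ only in an ending like _2 or _b are one class to them, and where a whole thing is asked for, a point or a joint stands for the part that bears it (a point fixed in the world has none). Each returns a list of dicts, best first, with "score" (0 to 1); they miss things now and then, are a little off and sometimes report something else, mostly with a low value. They report only what shows in the picture. A call takes as long as a camera call.
- models.trace(camera, target): "mask" (420x560 bool, what is visible of it) and "pixel" ([column, row] in pixels, amid what is visible of it).
The state is a dict: "t": time; "q": joint angles; "qd": joint speeds; "effort": joint torques, N m; "eef_pos": TCP position; "eef_rot": TCP orientation; "contact_force": force on the tool from outside, world axes, zero at the start; "torque": the same for the moment, N m; "gripper_width": opening from 0.0 (shut) to 1.0 (fully open); "grasp_force": force on a finger pad.
Only numpy, scipy, OpenCV 4.12 (cv2) and the standard library are available. Lean on these libraries where they do the work, as an engineer would, in place of code of your own. Each camera call takes 0.05 s, during which the arm holds its last target. There are 200 camera calls.

### The job

Get the boot brush out ready for use: turn the black latch knob on the clear case a quarter turn anticlockwise to release the lid, ease the lid right back past upright, then lift the red brush out and set it down, not dropped, bristles down in the middle of the dark rubber mat. Leave the lid standing open with the latch released, and do not disturb the jar in the case or the scraper and insole on the table.

Things in the scene. Friction and masses are not known exactly. Their poses are not given: they have to be found in the camera images.
- case: Clear acrylic shoe-care case with dark grey bound edges, fixed to the table: 172 mm (x) by 262 mm (y) by 85 mm to the rim, walls and floor 5 mm. Origin: centre of its underside. x points from the front (latch side, facing the robot) to the back (hinges), y to its left, z up. A steel keeper inside the front wall holds the latch's cam.
- lid_hinge (a point): Middle of the hinge line of the clear lid, 92 mm behind the case's centre (case x +0.092) and 88 mm above its underside; the hinge line runs along the case's y axis.
- lid_edge (a point): Middle of the lid's upper front edge, turning with the lid, 186 mm from the hinge line. The lid is a clear plate 5 mm thick and 262 mm wide with a dark grey border, and overhangs the case's front wall by 8 mm; its top lies 90.5 mm above the table when shut.
- lid (a joint): Opening angle of the lid, rad: 0 shut, 1.57 upright, 1.83 at its stop; it swings up and back, away from the robot. Friction hinges hold it at any angle (5 to 8 N to move it). Latched, it cannot rise over 2 mm. The knob is its pull for the first part of the lift; then its front edge can be pushed back from the robot's side.
- latch_grip (a point): Point on the black wing knob's axis, 25 mm above the lid's top face, mid-width, 149 mm in front of the hinge line. The wing is a bar 42 mm long (this point's y axis), 14 mm thick (its x axis), from 7 to 35 mm above the lid (z axis, out of the lid); below it only a 14 mm neck and a flat steel washer, 38 mm wide, 3 mm thick. A white line marks one end; both grip alike.
- latch (a joint): Angle of the latch knob, rad: 0 latched (wing parallel to the lid's front edge), growing anticlockwise seen from above, to 1.57 at its stop, released (wing pointing at the hinges). The cam is clear of the keeper from about 1.15. It stays where it is left and takes 0.06 N m to turn.
- brush_center (a point): Centre of the red boot brush, 30 mm above what it stands on: 146 mm long (y axis), 46 mm wide (x), 59 mm tall (z), 0.18 kg. It stands on its bristles on the case floor, its length along case y within 0.1 rad. The straight-sided red block, 46 mm wide, spans 24 to 50 mm above the bristles' ends, a low crown above it; the dark bristles are 36 mm wide.
- jar_center (a point): Centre of a small amber glass jar of boot wax with a steel cap, 52 mm diameter, 55 mm tall, standing in the case beyond the +y end of the brush. Fragile: leave it standing where it is.
- mat: Dark green-black rubber boot mat, 240 mm (x) by 280 mm (y), 4 mm thick, fixed flat on the table beside the case. Origin: centre of its underside.
- scraper_mid (a point): Middle of a steel spoon-shaped scraper, 200 mm long, 52 mm wide at the bowl, 20 mm tall, lying on the table. Leave alone.
- insole_mid (a point): Near the middle of a yellow silicone insole, 246 mm long (y axis), 90 mm wide, 5 mm thick, lying on the table. Leave alone.

How it is judged (in metres and radians):
On the way, in this order (a step that is already met when the one before it is completed fails the run):
1. the latch knob is turned to released (over 1.3 rad) with the lid still shut (value of joint latch above 1.3 rad and value of joint lid below 0.1 rad), for 0.1 s.
2. the lid is swung back past upright (value of joint lid above 1.571 rad), for 0.2 s.
3. the brush is lifted clear of the case (z of brush_center in the frame of case above 0.12 m), for 0.1 s.
At the end, for the whole second after the job is handed in: Lid past upright (over 1.571 rad), latch still released (over 1.15 rad), brush at rest bristles down (tilt under 0.12 rad) on the mat, its centre within 50 mm (mat x) and 65 mm (mat y) of the middle; jar upright in the case; scraper and insole not moved over 20 mm (value of joint lid above 1.571 rad and value of joint latch above 1.15 rad and x of brush_center in the frame of mat between -0.05 and 0.05 m and y of brush_center in the frame of mat between -0.065 and 0.065 m and z of brush_center in the frame of mat between 0.028 and 0.04 m and angle between brush_center's own z axis and vertical below 0.12 rad and linear speed of brush below 0.02 m/s and z of jar_center in the frame of case below 0.045 m and angle between jar_center's own z axis and vertical below 0.2 rad); the robot touches nothing.
It fails at once if the jar is knocked: moved over 25 mm or tipped over 0.3 rad (distance of jar_center from where it was at the start of the episode above 0.025 m or angle between jar_center's own z axis and vertical above 0.3 rad).
It fails at once if the scraper or the insole is moved over 20 mm (distance of any of scraper_mid, insole_mid from where it was at the start of the episode above 0.02 m).
It fails at once if the lid is flung or slammed (over 4 rad/s) (velocity of joint lid above 4 rad/s or velocity of joint lid below -4 rad/s).
It fails at once if the brush is dropped onto the mat (over 0.7 m/s while its centre is within 60 mm above where it will rest) (linear speed of brush above 0.7 m/s and z of brush_center in the frame of mat below 0.094 m and horizontal distance between brush_center and mat below 0.15 m).
It also fails if it takes over 67 s, if anything falls off the work surface, if the arm or the gripper's body presses on something with over 40 N, if the wrist force passes 120 N, or if a joint passes its speed limit or range.

## Working session

There is one attempt and no reset: what is moved stays moved. The work goes in short steps, Python scripts to look and compute and a tool call to move; the robot and the scene stay as the last step left them, time stands still between calls to the robot, and variables do not carry over. Pictures are saved under pics/ and viewed, at most 10 in all, crops included, and the job is handed in when it is done.

Besides the shell and the picture viewer there is one more tool, called after "Emit:" by a JSON object that holds its "op" and its "data", one argument or row to a line. step_arm: Moves the arm, as the interface text tells. Scaled input: -1 to 1 covers 0.04 m each way for a shift and 0.12 rad each way for a turn. Its arguments: {"type":"object","properties":{"hand":{"type":"array"},"slide":{"type":"array"},"twist":{"type":"array"},"newtons":{"type":"number"}},"required":["hand","slide","twist"]}

```bash
mkdir -p pics; cat > h.py <<'E'
import numpy as np, cv2
from plant import readout, imaging, ticket, models
from scipy.spatial.transform import Rotation as R
def cloud(f):
    d=f["depth"]; h,w=d.shape; F=h/2/np.tan(np.radians(f["fov_y"])/2)
    v,u=np.mgrid[:h,:w]; P=np.stack([(u-f["cx"])/F*d,(v-f["cy"])/F*d,d],-1)
    T=np.array(f["T"]); return P@T[:3,:3].T+T[:3,3]
def proj(f,p):
    T=np.linalg.inv(np.array(f["T"])); c=T[:3,:3]@np.array(p,float)+T[:3,3]
    F=f["depth"].shape[0]/2/np.tan(np.radians(f["fov_y"])/2)
    return [f["cx"]+F*c[0]/c[2],f["cy"]+F*c[1]/c[2]]
def ray(f,px,z):
    T=np.array(f["T"]); F=f["depth"].shape[0]/2/np.tan(np.radians(f["fov_y"])/2)
    d=T[:3,:3]@np.array([(px[0]-f["cx"])/F,(px[1]-f["cy"])/F,1]); o=T[:3,3]
    return o+d*(z-o[2])/d[2]
def st():
    s=readout.sense(); print("t",round(s["t"],2),"pos",np.round(s["eef_pos"],1),"rot",np.round(s["eef_rot"],3),"q",np.round(s["q"],2),"F",np.round(s["contact_force"],1),"w",round(s["gripper_width"],3),"g",s["grasp_force"])
    return s
E
python3 - <<'E'
from h import *
s=st(); print(R.from_rotvec(s["eef_rot"]).as_matrix().round(3))
fs={n:imaging.grab_frame(n) for n in("scene","top")}
for n,f in fs.items():
    cv2.imwrite(f"pics/{n}0.png",f["image"]); C=cloud(f); print(n,"cam",np.round(np.array(f["T"])[:3,3]))
    for t in("case","lid","latch_grip","brush_center","jar_center","mat","scraper_mid","insole_mid"):
        for r in models.trace(n,t)[:2]:
            m=r["mask"]&(f["depth"]>0); p=C[m]
            if len(p)<5: continue
            rc=cv2.minAreaRect(p[:,:2].astype(np.float32))
            print(t,round(r["score"],2),np.round(r["pixel"]),m.sum(),"med",np.round(np.median(p,0)),"z95",round(np.percentile(p[:,2],95)),"rect",np.round(rc[0]),np.round(rc[1]),round(rc[2],1))
E
```

```text
t 0.0 pos [203.3 590.2 230.2] rot [-5.190e-01 -3.098e+00  3.000e-03] q [ 1.14  0.28 -0.03  1.27 -0.    1.47] F [ 0.5 -0.   0.3] w 0.998 g 0.0
[[-0.945  0.326 -0.001]
 [ 0.326  0.945 -0.002]
 [ 0.    -0.002 -1.   ]]
scene cam [1164.   91.  650.]
case 0.84 [370. 276.] 21044 med [615. 168.  90.] z95 93 rect [503. 184.] [291. 325.] 86.1
lid 0.66 [372. 254.] 14136 med [573. 170.  90.] z95 93 rect [507. 175.] [308. 303.] 86.1
latch_grip 0.23 [159. 284.] 17591 med [ 591. -177.    4.] z95 6 rect [ 569. -181.] [251. 286.] 6.9
brush_center 0.32 [372. 277.] 20942 med [615. 168.  90.] z95 93 rect [508. 173.] [301. 318.] 83.4
jar_center 0.75 [371. 257.] 14167 med [573. 170.  90.] z95 93 rect [506. 175.] [307. 305.] 86.5
mat 0.83 [158. 284.] 17425 med [ 591. -177.    4.] z95 6 rect [ 571. -180.] [244. 283.] 6.7
scraper_mid 0.8 [354. 184.] 462 med [263. 149.  11.] z95 20 rect [296. 153.] [169.  48.] 13.3
insole_mid 0.63 [213. 195.] 2743 med [ 353. -139.    5.] z95 7 rect [ 353. -152.] [ 93. 244.] 9.7
top cam [481.  23. 798.]
case 0.89 [203. 184.] 17445 med [560. 166.  92.] z95 95 rect [569. 167.] [265. 206.] 86.3
case 0.17 [192. 215.] 244 med [506. 170. 127.] z95 129 rect [507. 171.] [14. 41.] 4.4
lid 0.75 [202. 183.] 17385 med [559. 167.  92.] z95 95 rect [569. 186.] [302. 205.] 86.7
lid 0.66 [396. 183.] 19490 med [ 568. -177.    6.] z95 8 rect [ 570. -178.] [242. 285.] 6.9
latch_grip 0.69 [197. 215.] 254 med [506. 169. 127.] z95 129 rect [507. 173.] [14. 47.] 3.3
mat 0.68 [396. 186.] 19562 med [ 568. -177.    6.] z95 8 rect [ 569. -178.] [244. 283.] 6.4
mat 0.66 [197. 213.] 296 med [507. 169. 126.] z95 129 rect [509. 171.] [20. 41.] 1.6
scraper_mid 0.56 [215. 336.] 1339 med [294. 153.  15.] z95 22 rect [333. 147.] [ 53. 198.] 87.4
insole_mid 0.91 [375. 305.] 5391 med [ 348. -137.    7.] z95 9 rect [ 342. -153.] [ 90. 247.] 2.0
```

View pics/top0.png

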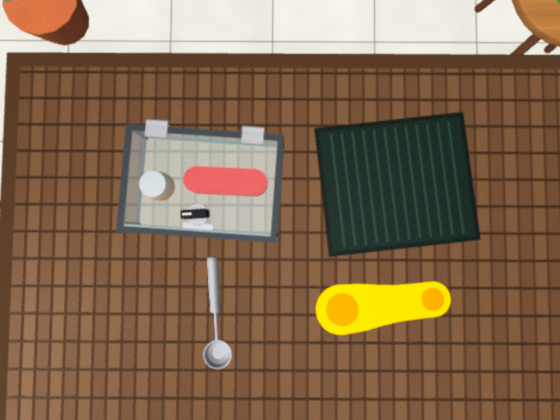

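View pics/scene0.png

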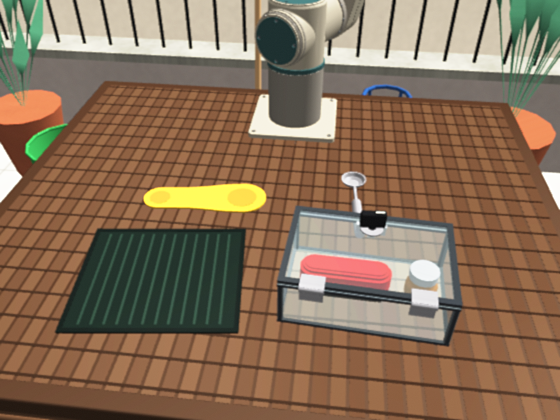

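```bash
python3 - <<'E'
from h import *
f=imaging.grab_frame("top"); C=cloud(f); z=C[...,2]
# knob
m=(z>115)&(z<140)&(abs(C[...,0]-507)<40)&(abs(C[...,1]-170)<50); p=C[m]; print("knob",m.sum(),p.mean(0).round(1),cv2.minAreaRect(p[:,:2].astype(np.float32)))
m=(z>84)&(z<100)&(C[...,0]>450)&(C[...,0]<700)&(C[...,1]>0)&(C[...,1]<330); m=cv2.morphologyEx(m.astype(np.uint8),cv2.MORPH_OPEN,np.ones((5,5)))>0;p=C[m]; print("lid",m.sum(),p[:,2].mean(),cv2.minAreaRect(p[:,:2].astype(np.float32)))
hsv=cv2.cvtColor(f["image"],cv2.COLOR_BGR2HSV)
red=((hsv[...,0]<8)|(hsv[...,0]>172))&(hsv[...,1]>110)&(hsv[...,2]>60)
n,l,s,c=cv2.connectedComponentsWithStats(red.astype(np.uint8))
for i in np.argsort(-s[1:,4])[:2]+1:
    v,u=np.nonzero(l==i); q=np.array([ray(f,(a,b),60)[:2] for a,b in zip(u,v)],np.float32); print("red",s[i],c[i],cv2.minAreaRect(q), np.median(z[l==i]))
E
```

```text
knob 249 [506.9 169.9 126.4] ((507.1509094238281, 170.806884765625), (14.068636894226074, 41.21519470214844), 2.3422739505767822)
lid 17231 92.440606133939 ((564.93798828125, 167.7382049560547), (263.4254150390625, 191.31251525878906), 86.347412109375)
red [ 183  166   84   30 2073] [224.83357453 180.65315967] ((566.8279418945312, 132.022216796875), (143.81300354003906, 46.04705810546875), 87.50691986083984) 92.14541811059951
red [79 11  1  1  1] [79. 11.] ((866.17724609375, 392.94268798828125), (0.0, 0.0), 0.0) -628.7629779982502
```

The top view shows the shut case at about (203,184), the knob at (195,214), the brush at (225,181), the jar at (153,184), the mat at (396,186), and the scraper and insole in front. The scene view agrees with this. The knob measures (507,171) and the case yaw is about -0.064 rad. Next I move above the knob.

Emit:
{"op": "step_arm", "data": {
  "hand": [1, 1, 1, 1, 1, 1, 1, 1, 1, 1, 1, 1],
  "slide": [
    [-0.66, -0.465, 0],
    [-0.66, -0.465, 0],
    [-0.66, -0.465, 0],
    [-0.66, -0.465, 0],
    [-0.66, -0.465, 0],
    [-0.66, -0.465, 0],
    [-0.66, -0.465, 0],
    [-0.66, -0.465, 0],
    [-0.66, -0.465, 0],
    [-0.66, -0.465, 0],
    [-0.66, -0.465, 0],
    [-0.66, -0.465, 0]
  ],
  "twist": [0, 0, 0, 0, 0, 0, 0, 0, 0, 0, 0, 0]
}}

```text
t: 1.95
eef_pos: [431.1, 275.3, 231.5]
eef_rot: [0.519, 3.098, 0.001]
contact_force: [0.6, -0.1, 0.2]
gripper_width: 1.007
grasp_force: 0.0
```

Emit:
{"op": "step_arm", "data": {
  "hand": [1, 1, 1, 1, 1],
  "slide": [
    [-0.66, -0.465, 0],
    [-0.66, -0.465, 0],
    [-0.66, -0.465, 0],
    [-0.66, -0.465, 0],
    [0, 0, 0]
  ],
  "twist": [0, 0, 0, 0, 0]
}}

```text
t: 2.37
eef_pos: [509.4, 168.1, 231.5]
eef_rot: [0.527, 3.094, -0.002]
contact_force: [0.0, 0.8, -0.3]
gripper_width: 1.001
grasp_force: 0.0
```

Emit:
{"op": "step_arm", "data": {
  "hand": [0.4, 0.4, 0.4, 0.4, 0.4, 0.4, 0.4, 0.4, 0.4, 0.4, 0.4, 0.4],
  "slide": [
    [0, 0, 0.2],
    [0, 0, 0.2],
    [0, 0, 0.2],
    [0, 0, 0.2],
    [0, 0, 0.2],
    [0, 0, 0.2],
    [0, 0, 0],
    [0, 0, 0],
    [0, 0, 0],
    [0, 0, 0],
    [0, 0, 0],
    [0, 0, 0]
  ],
  "twist": [0.987, 0.987, 0.987, 0.987, 0.987, 0.987, 0.987, 0.987, 0.987, 0.987, 0.987, 0]
}}

```text
t: 3.37
eef_pos: [505.7, 172.4, 183.4]
eef_rot: [-2.293, -2.148, -0.0]
contact_force: [0.3, -0.2, 0.5]
gripper_width: 0.696
grasp_force: 0.0
```

Emit:
{"op": "step_arm", "data": {
  "hand": [0.2, 0.2, 0.2, 0.2, 0.2, 0.2, 0.2, 0.2],
  "slide": [
    [0, 0, 0.35],
    [0, 0, 0.35],
    [0, 0, 0.35],
    [0, 0, 0.35],
    [0, 0, 0.35],
    [0, 0, 0.35],
    [0, 0, 0],
    [0, 0, 0]
  ],
  "twist": [0, 0, 0, 0, 0, 0, 0, 0]
}}

```text
t: 4.03
eef_pos: [505.0, 172.0, 98.7]
eef_rot: [-2.288, -2.151, 0.003]
contact_force: [0.1, 0.5, 0.4]
gripper_width: 0.601
grasp_force: 0.0
```

```bash
python3 - <<'E'
from h import *
s=st(); f=imaging.grab_frame("scene"); cv2.imwrite("pics/s1.png",cv2.resize(f["image"][130:280,260:480],None,fx=3,fy=3)); 
E
```

```text
t 4.03 pos [505.  172.   98.7] rot [-2.288 -2.151  0.003] q [ 0.21  0.23 -0.39  0.96  0.    1.84] F [0.1 0.5 0.4] w 0.601 g 0.0
```

View pics/s1.png

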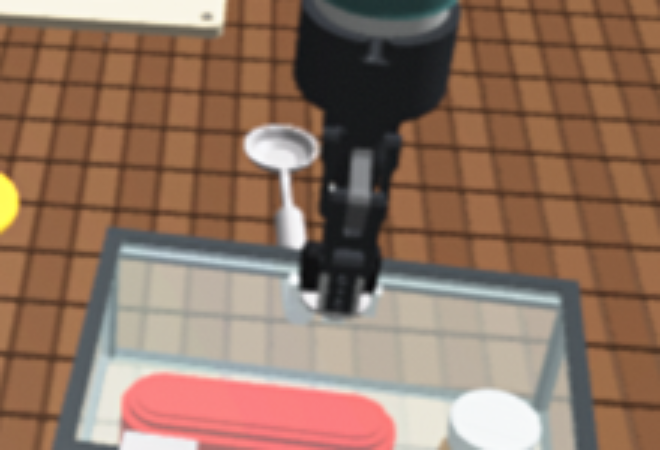

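The fingers straddle the knob, at about (340,290) in the crop. I close on it.

Emit:
{"op": "step_arm", "data": {
  "hand": [-1, -1, -1, -1, -1, -1, -1, -1],
  "slide": [
    [0, 0, 0],
    [0, 0, 0],
    [0, 0, 0],
    [0, 0, 0],
    [0, 0, 0],
    [0, 0, 0],
    [0, 0, 0],
    [0, 0, 0]
  ],
  "twist": [0, 0, 0, 0, 0, 0, 0, 0],
  "newtons": 35
}}

```text
t: 4.75
eef_pos: [509.0, 171.9, 100.9]
eef_rot: [2.288, 2.146, 0.007]
contact_force: [4.5, -1.4, 1.6]
gripper_width: 0.153
grasp_force: 38.0
```

Emit:
{"op": "step_arm", "data": {
  "hand": [-1, -1, -1, -1, -1, -1, -1, -1, -1, -1, -1],
  "slide": [
    [0, 0.06, 0],
    [0, 0, 0],
    [0, 0, 0],
    [0, 0, 0],
    [0, 0, 0],
    [0, 0, 0],
    [0, 0, 0],
    [0, 0, 0],
    [0, 0, 0],
    [0, 0, 0],
    [0, 0, 0]
  ],
  "twist": [0, -0.8, -0.8, -0.8, -0.8, -0.8, -0.8, -0.8, -0.8, -0.8, 0]
}}

```text
t: 5.67
eef_pos: [508.5, 171.8, 100.8]
eef_rot: [1.176, 2.913, 0.0]
contact_force: [-0.8, -2.2, 8.0]
gripper_width: 0.156
grasp_force: 38.2
```

Emit:
{"op": "step_arm", "data": {
  "hand": [-1, -1, -1, -1, -1, -1, -1, -1, -1, -1, -1],
  "slide": [
    [0, 0, 0],
    [0, 0, 0],
    [0, 0, 0],
    [0, 0, 0],
    [0, 0, 0],
    [0, 0, 0],
    [0, 0, 0],
    [0, 0, 0],
    [0, 0, 0],
    [0, 0, 0],
    [0, 0, 0]
  ],
  "twist": [-0.7, -0.7, -0.7, -0.7, -0.7, -0.7, -0.7, -0.7, 0, 0, 0]
}}

```text
t: 6.58
eef_pos: [508.4, 171.5, 100.8]
eef_rot: [0.155, 3.138, -0.001]
contact_force: [-1.1, -2.7, 9.3]
gripper_width: 0.157
grasp_force: 38.3
```

```bash
python3 - <<'E'
from h import *
s=st(); print(s["torque"]); print(R.from_rotvec(s["eef_rot"]).as_matrix().round(3))
E
```

```text
t 6.58 pos [508.4 171.5 100.8] rot [ 1.550e-01  3.138e+00 -1.000e-03] q [ 0.21  0.23 -0.39  0.96 -0.    0.3 ] F [-1.1 -2.7  9.3] w 0.157 g 38.29447567462921
[-0.47288037  0.32370932  0.0970817 ]
[[-0.995  0.098  0.   ]
 [ 0.098  0.995 -0.001]
 [-0.    -0.001 -1.   ]]
```

```bash
python3 - <<'E'
import numpy as np
t=np.arange(0,1.76,0.05); x=-149*np.cos(t)+31*np.sin(t); z=149*np.sin(t)+31*np.cos(t)
for i,(a,b) in enumerate(zip(-np.diff(x)/40,-np.diff(z)/40)): print(round(t[i+1],2),f"[{a:.3f}, 0, {b:.3f}]")
E
```

```text
0.05 [-0.043, 0, -0.185]
0.1 [-0.053, 0, -0.183]
0.15 [-0.062, 0, -0.180]
0.2 [-0.071, 0, -0.177]
0.25 [-0.079, 0, -0.173]
0.3 [-0.088, 0, -0.169]
0.35 [-0.096, 0, -0.164]
0.4 [-0.104, 0, -0.159]
0.45 [-0.112, 0, -0.154]
0.5 [-0.120, 0, -0.148]
0.55 [-0.127, 0, -0.142]
0.6 [-0.134, 0, -0.135]
0.65 [-0.140, 0, -0.128]
0.7 [-0.147, 0, -0.121]
0.75 [-0.152, 0, -0.114]
0.8 [-0.158, 0, -0.106]
0.85 [-0.163, 0, -0.098]
0.9 [-0.168, 0, -0.090]
0.95 [-0.172, 0, -0.081]
1.0 [-0.176, 0, -0.072]
1.05 [-0.179, 0, -0.064]
1.1 [-0.182, 0, -0.055]
1.15 [-0.185, 0, -0.045]
1.2 [-0.187, 0, -0.036]
1.25 [-0.188, 0, -0.027]
1.3 [-0.189, 0, -0.017]
1.35 [-0.190, 0, -0.008]
1.4 [-0.190, 0, 0.002]
1.45 [-0.190, 0, 0.011]
1.5 [-0.189, 0, 0.021]
1.55 [-0.188, 0, 0.030]
1.6 [-0.186, 0, 0.040]
1.65 [-0.184, 0, 0.049]
1.7 [-0.181, 0, 0.058]
1.75 [-0.178, 0, 0.067]
```

Emit:
{"op": "step_arm", "data": {
  "hand": [-1, -1],
  "slide": [
    [0, 0, 0],
    [0, 0, 0]
  ],
  "twist": [-0.28, 0]
}}

```text
t: 6.75
eef_pos: [508.4, 171.4, 100.8]
eef_rot: [0.102, 3.14, -0.001]
contact_force: [-1.1, -2.4, 8.7]
gripper_width: 0.159
grasp_force: 38.2
```

Emit:
{"op": "step_arm", "data": {
  "hand": [-1, -1, -1, -1, -1, -1, -1, -1],
  "slide": [
    [-0.04, 0, -0.19],
    [-0.05, 0, -0.18],
    [-0.06, 0, -0.18],
    [-0.07, 0, -0.18],
    [-0.08, 0, -0.17],
    [-0.09, 0, -0.17],
    [0, 0, 0],
    [0, 0, 0]
  ],
  "twist": [0, 0, 0, 0, 0, 0, 0, 0]
}}

```text
t: 7.42
eef_pos: [522.5, 170.5, 142.9]
eef_rot: [-0.102, -3.137, 0.001]
contact_force: [-4.9, -2.3, -0.3]
gripper_width: 0.159
grasp_force: 35.6
```

```bash
python3 - <<'E'
from h import *
s=st(); f=imaging.grab_frame("scene"); cv2.imwrite("pics/s2.png",cv2.resize(f["image"][130:330,240:500],None,fx=2.5,fy=2.5)); print(s["torque"])
E
```

```text
t 7.42 pos [522.5 170.5 142.9] rot [-1.020e-01 -3.137e+00  1.000e-03] q [ 0.2   0.21 -0.31  1.06  0.    0.26] F [-4.9 -2.3 -0.3] w 0.159 g 35.58988630771637
[-0.38613934  1.39469668  0.02130234]
```

View pics/s2.png

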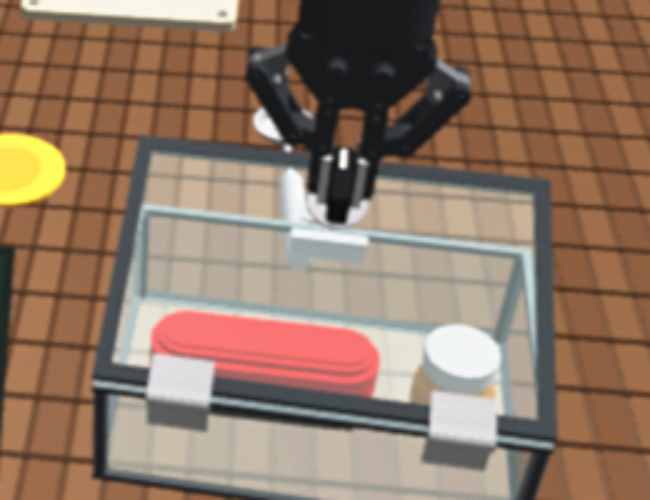

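The lid is up about 0.3 rad and the wing is held between the pads at (340,185) in the crop, so I keep following the arc.

Emit:
{"op": "step_arm", "data": {
  "hand": [-1, -1, -1, -1, -1, -1, -1, -1, -1, -1],
  "slide": [
    [-0.096, 0, -0.164],
    [-0.104, 0, -0.159],
    [-0.112, 0, -0.154],
    [-0.12, 0, -0.148],
    [-0.127, 0, -0.142],
    [-0.134, 0, -0.135],
    [-0.14, 0, -0.128],
    [-0.147, 0, -0.121],
    [-0.152, 0, -0.114],
    [0, 0, 0]
  ],
  "twist": [0, 0, 0, 0, 0, 0, 0, 0, 0, 0]
}}

```text
t: 8.3
eef_pos: [568.9, 167.5, 194.6]
eef_rot: [-0.102, -3.138, 0.001]
contact_force: [-6.0, -2.4, 1.4]
gripper_width: 0.157
grasp_force: 35.3
```

Emit:
{"op": "step_arm", "data": {
  "hand": [-1, -1, -1, -1, -1, -1, -1, -1],
  "slide": [
    [-0.158, 0, -0.106],
    [-0.163, 0, -0.098],
    [-0.168, 0, -0.09],
    [-0.172, 0, -0.081],
    [-0.176, 0, -0.072],
    [-0.179, 0, -0.064],
    [0, 0, 0],
    [0, 0, 0]
  ],
  "twist": [0, 0, 0, 0, 0, 0, 0, 0]
}}

```text
t: 8.97
eef_pos: [610.3, 164.8, 215.4]
eef_rot: [0.102, 3.139, -0.001]
contact_force: [-5.0, -2.2, 0.7]
gripper_width: 0.156
grasp_force: 36.6
```

```bash
python3 - <<'E'
from h import *
s=st(); f=imaging.grab_frame("scene"); cv2.imwrite("pics/s3.png",cv2.resize(f["image"][100:330,240:500],None,fx=2.4,fy=2.4)); print(s["torque"])
E
```

```text
t 8.97 pos [610.3 164.8 215.4] rot [ 1.020e-01  3.139e+00 -1.000e-03] q [ 0.16  0.3  -0.03  1.24 -0.    0.23] F [-5.  -2.2  0.7] w 0.156 g 36.56202793121338
[-0.39754992  1.32166446  0.00931813]
```

View pics/s3.png

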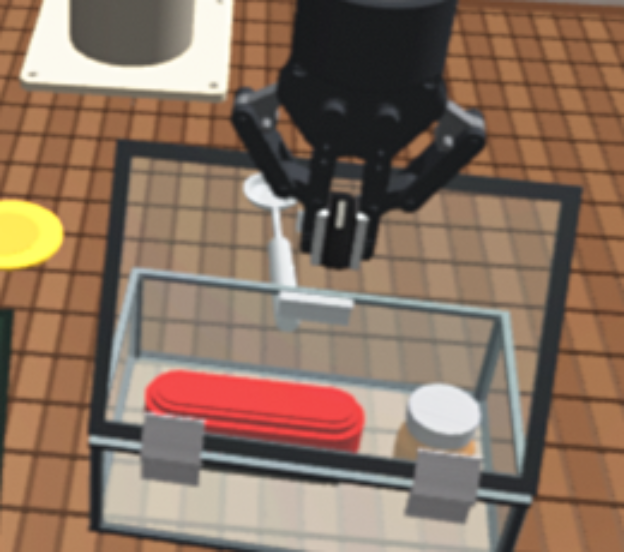

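Emit:
{"op": "step_arm", "data": {
  "hand": [-1, -1, -1, -1, -1, -1, -1, -1, -1],
  "slide": [
    [-0.182, 0, -0.055],
    [-0.185, 0, -0.045],
    [-0.187, 0, -0.036],
    [-0.188, 0, -0.027],
    [-0.189, 0, -0.017],
    [-0.19, 0, -0.008],
    [-0.19, 0, 0.002],
    [0, 0, 0],
    [0, 0, 0]
  ],
  "twist": [0, 0, 0, 0, 0, 0, 0, 0, 0]
}}

```text
t: 9.77
eef_pos: [663.9, 161.3, 223.2]
eef_rot: [0.103, 3.135, -0.001]
contact_force: [-2.3, -3.9, 4.8]
gripper_width: 0.155
grasp_force: 39.9
```

Emit:
{"op": "step_arm", "data": {
  "hand": [-1, -1, -1, -1, -1, -1, -1, -1],
  "slide": [
    [-0.19, 0, 0.011],
    [-0.189, 0, 0.021],
    [-0.188, 0, 0.03],
    [-0.186, 0, 0.04],
    [-0.184, 0, 0.049],
    [-0.181, 0, 0.058],
    [0, 0, 0],
    [0, 0, 0]
  ],
  "twist": [0, 0, 0, 0, 0, 0, 0, 0]
}}

```text
t: 10.43
eef_pos: [709.5, 158.3, 214.7]
eef_rot: [0.103, 3.133, -0.001]
contact_force: [1.7, -4.2, 4.0]
gripper_width: 0.155
grasp_force: 41.8
```

```bash
python3 - <<'E'
from h import *
s=st(); f=imaging.grab_frame("scene"); cv2.imwrite("pics/s4.png",cv2.resize(f["image"][60:330,240:500],None,fx=2.2,fy=2.2)); print(s["torque"])
C=cloud(f)
r=models.trace("scene","lid")
for q in r[:1]:
    p=C[q["mask"]]; p=p[(p[:,2]>100)&(p[:,2]<300)&(p[:,0]>600)]; print(q["score"],len(p))
    for z in range(100,300,25):
        k=p[abs(p[:,2]-z)<8]; print(z,len(k),np.percentile(k[:,0],[10,50,90]).round() if len(k) else '')
E
```

```text
t 10.43 pos [709.5 158.3 214.7] rot [ 1.030e-01  3.133e+00 -1.000e-03] q [ 0.13  0.46  0.2   1.3  -0.    0.2 ] F [ 1.7 -4.2  4. ] w 0.155 g 41.78678512573242
[-0.70446991  0.15052741  0.02805797]
0.64 16518
100 760 [655. 662. 669.]
125 1485 [655. 662. 669.]
150 1587 [657. 664. 671.]
175 1548 [659. 666. 673.]
200 1520 [661. 669. 675.]
225 1420 [663. 673. 679.]
250 1565 [664. 676. 698.]
275 895 [665. 674. 682.]
```

View pics/s4.png

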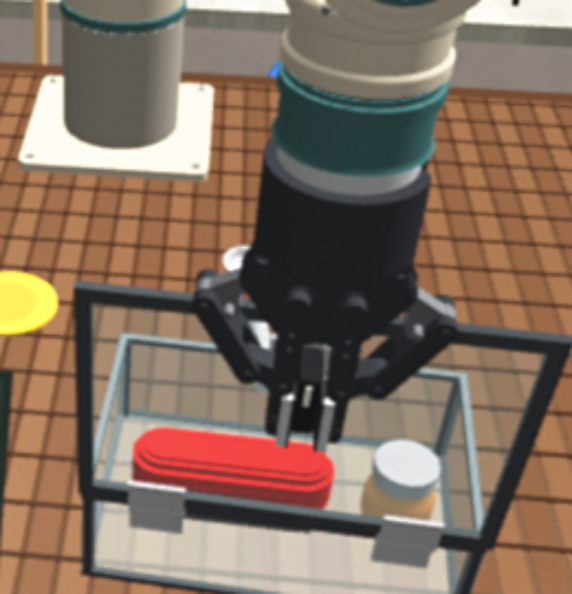

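Emit:
{"op": "step_arm", "data": {
  "hand": [-1, -1, -1],
  "slide": [
    [-0.178, 0, 0.067],
    [-0.1, 0, 0.04],
    [0, 0, 0]
  ],
  "twist": [0, 0, 0]
}}

```text
t: 10.78
eef_pos: [719.7, 157.6, 210.6]
eef_rot: [0.103, 3.135, -0.001]
contact_force: [-0.5, -3.9, 7.2]
gripper_width: 0.156
grasp_force: 42.6
```

Emit:
{"op": "step_arm", "data": {
  "hand": [0, 0, 0, 0, 0, 0],
  "slide": [
    [0, 0, 0],
    [0, 0, 0],
    [0, 0, 0],
    [0, 0, 0],
    [0, 0, 0],
    [0, 0, 0]
  ],
  "twist": [0, 0, 0, 0, 0, 0]
}}

```text
t: 11.28
eef_pos: [717.5, 158.5, 207.5]
eef_rot: [-0.102, -3.139, -0.0]
contact_force: [0.3, 0.0, -0.1]
gripper_width: 0.497
grasp_force: 0.0
```

Emit:
{"op": "step_arm", "data": {
  "hand": [0, 0, 0, 0, 0, 0, 0, 0],
  "slide": [
    [-0.2, 0, 0],
    [-0.2, 0, -0.2],
    [0, 0, -0.5],
    [0, 0, -0.7],
    [0, 0, -0.7],
    [0, 0, -0.7],
    [0, 0, -0.7],
    [0, 0, 0]
  ],
  "twist": [0, 0, 0, 0, 0, 0, 0, 0]
}}

```text
t: 11.95
eef_pos: [736.7, 157.4, 356.0]
eef_rot: [0.102, 3.128, 0.003]
contact_force: [-0.2, -0.9, 2.0]
gripper_width: 0.503
grasp_force: 0.0
```

```bash
python3 - <<'E'
from h import *
s=st(); f=imaging.grab_frame("top"); C=cloud(f); cv2.imwrite("pics/t5.png",f["image"])
for n in ["brush_center","jar_center"]:
    for r in models.trace("top",n)[:1]:
        m=r["mask"]&(f["depth"]>0); p=C[m]; zz=p[:,2]; print(n,round(r["score"],2),r["pixel"],m.sum(),np.percentile(zz,[5,50,95]).round(1))
        p=p[abs(zz-np.median(zz))<10]; print(cv2.minAreaRect(p[:,:2].astype(np.float32)),p.mean(0).round(1))
f=imaging.grab_frame("scene"); C=cloud(f)
for q in models.trace("scene","lid")[:1]:
    p=C[q["mask"]]; p=p[(p[:,2]>110)&(p[:,2]<280)&(p[:,0]>640)&(p[:,0]<690)]; k=np.polyfit(p[:,2],p[:,0],1); print("lid",np.pi/2+np.arctan(k[0]),len(p))
cv2.imwrite("pics/s5.png",f["image"])
E
```

```text
t 11.95 pos [736.7 157.4 356. ] rot [1.020e-01 3.128e+00 3.000e-03] q [0.12 0.49 0.53 1.6  0.   0.19] F [-0.2 -0.9  2. ] w 0.503 g 0.0
brush_center 0.73 [227.4, 179.7] 2175 [53.6 64.4 67.3]
((567.0914916992188, 132.88705444335938), (145.00572204589844, 46.160823822021484), 87.49791717529297) [566.2 132.2  63.4]
jar_center 0.7 [190.1, 63.3] 387 [234.9 245.4 255.5]
((688.02685546875, 159.12391662597656), (56.07719802856445, 28.31171226501465), 14.948315620422363) [687.5 155.5 247.1]
lid 1.704652481127491 16845
```

View pics/t5.png

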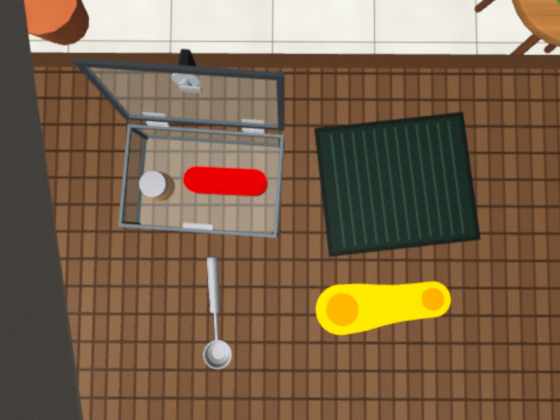

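The lid stands at about 1.70 rad. The knob at (187,58) points back, so the latch is released. The brush is untouched at (227,180), which is (567,132.5) at -2.5° in the world. I go over it.

Emit:
{"op": "step_arm", "data": {
  "hand": [0.6, 0.6, 0.6, 0.6, 0.6, 0.6, 0.6, 0.6, 0.6],
  "slide": [
    [0.524, -0.112, 0],
    [0.524, -0.112, 0],
    [0.524, -0.112, 0],
    [0.524, -0.112, 0],
    [0.524, -0.112, 0],
    [0.524, -0.112, 0],
    [0.524, -0.112, 0],
    [0.524, -0.112, 0],
    [0, 0, 0]
  ],
  "twist": [0, 0, 0, 0, 0, 0, 0, 0, 0]
}}

```text
t: 12.95
eef_pos: [559.5, 131.9, 346.6]
eef_rot: [-0.102, -3.134, 0.001]
contact_force: [-0.1, 0.5, 0.1]
gripper_width: 0.801
grasp_force: 0.0
```

Emit:
{"op": "step_arm", "data": {
  "hand": [0.6, 0.6, 0.6, 0.6, 0.6, 0.6, 0.6, 0.6, 0.6, 0.6, 0.6, 0.6],
  "slide": [
    [0, 0, 0.3],
    [0, 0, 0.3],
    [0, 0, 0.3],
    [0, 0, 0.3],
    [0, 0, 0.3],
    [0, 0, 0.3],
    [0, 0, 0.3],
    [0, 0, 0.3],
    [0, 0, 0.3],
    [0, 0, 0.3],
    [0, 0, 0.3],
    [0, 0, 0.3]
  ],
  "twist": [0.994, 0.994, 0.994, 0.994, 0.994, 0.994, 0.994, 0.994, 0.994, 0.994, 0.994, 0.994]
}}

```text
t: 13.95
eef_pos: [563.5, 132.2, 201.7]
eef_rot: [-2.143, -2.295, 0.003]
contact_force: [0.4, 0.7, 0.7]
gripper_width: 0.801
grasp_force: 0.0
```

Emit:
{"op": "step_arm", "data": {
  "hand": [0.6, 0.6, 0.6],
  "slide": [
    [0, 0, 0.3],
    [0, 0, 0],
    [0, 0, 0]
  ],
  "twist": [0.994, 0, 0]
}}

```text
t: 14.2
eef_pos: [562.9, 132.1, 190.1]
eef_rot: [-2.266, -2.173, 0.005]
contact_force: [0.5, -0.0, -0.0]
gripper_width: 0.803
grasp_force: 0.0
```

```bash
python3 - <<'E'
from h import *
s=st(); M=R.from_rotvec(s["eef_rot"]).as_matrix(); print(M.round(3)); p=np.array(s["eef_pos"]); print("tool delta units",(M.T@(np.array([567,132.5,p[2]])-p)/40).round(3))
E
```

```text
t 14.2 pos [562.9 132.1 190.1] rot [-2.266 -2.173  0.005] q [ 0.12  0.22 -0.19  1.17  0.    1.73] F [ 0.5 -0.  -0. ] w 0.803 g 0.0
[[ 0.042  0.999 -0.004]
 [ 0.999 -0.042 -0.   ]
 [-0.001 -0.004 -1.   ]]
tool delta units [ 0.014  0.101 -0.   ]
```

Emit:
{"op": "step_arm", "data": {
  "hand": [0.6, 0.6, 0.6, 0.6, 0.6, 0.6, 0.6, 0.6, 0.6, 0.6],
  "slide": [
    [0, 0.11, 0],
    [0, 0, 0.4],
    [0, 0, 0.5],
    [0, 0, 0.5],
    [0, 0, 0.5],
    [0, 0, 0.5],
    [0, 0, 0.4],
    [0, 0, 0.3],
    [0, 0, 0],
    [0, 0, 0]
  ],
  "twist": [0, 0, 0, 0, 0, 0, 0, 0, 0, 0]
}}

```text
t: 15.03
eef_pos: [568.8, 132.1, 68.1]
eef_rot: [-2.27, -2.172, 0.0]
contact_force: [1.1, 0.6, 0.8]
gripper_width: 0.801
grasp_force: 0.0
```

Emit:
{"op": "step_arm", "data": {
  "hand": [0.6, 0.6, 0.6, 0.6, 0.6, 0.6, 0.6],
  "slide": [
    [0, 0, 0.25],
    [0, 0, 0.25],
    [0, 0, 0.25],
    [0, 0, 0.25],
    [0, 0, 0.18],
    [0, 0, 0],
    [0, 0, 0]
  ],
  "twist": [0, 0, 0, 0, 0, 0, 0]
}}

```text
t: 15.62
eef_pos: [567.7, 132.0, 19.8]
eef_rot: [-2.27, -2.17, 0.002]
contact_force: [0.8, 0.5, -0.0]
gripper_width: 0.803
grasp_force: 0.0
```

```bash
python3 - <<'E'
from h import *
st(); f=imaging.grab_frame("scene"); cv2.imwrite("pics/s6.png",cv2.resize(f["image"][130:350,240:500],None,fx=2.6,fy=2.6))
E
```

```text
t 15.62 pos [567.7 132.   19.8] rot [-2.27e+00 -2.17e+00  2.00e-03] q [ 0.12  0.39 -0.35  0.83 -0.    1.73] F [ 0.8  0.5 -0. ] w 0.803 g 0.0
```

View pics/s6.png

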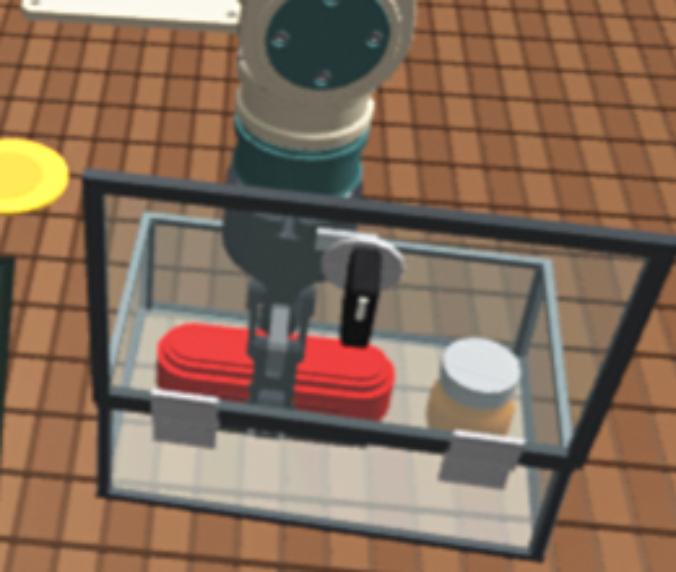

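The fingers straddle the middle of the brush, at about (275,350) in the crop, and the jar is clear. I close and lift.

Emit:
{"op": "step_arm", "data": {
  "hand": [-1, -1, -1, -1, -1, -1, -1],
  "slide": [
    [0, 0, 0],
    [0, 0, 0],
    [0, 0, 0],
    [0, 0, 0],
    [0, 0, 0],
    [0, 0, 0],
    [0, 0, 0]
  ],
  "twist": [0, 0, 0, 0, 0, 0, 0],
  "newtons": 45
}}

```text
t: 16.25
eef_pos: [569.4, 132.2, 21.5]
eef_rot: [2.27, 2.17, 0.002]
contact_force: [0.8, -0.6, 4.9]
gripper_width: 0.531
grasp_force: 48.0
```

Emit:
{"op": "step_arm", "data": {
  "hand": [-1, -1, -1, -1, -1, -1, -1, -1, -1, -1, -1],
  "slide": [
    [0, 0, -0.1],
    [0, 0, -0.2],
    [0, 0, -0.4],
    [0, 0, -0.5],
    [0, 0, -0.5],
    [0, 0, -0.5],
    [0, 0, -0.5],
    [0, 0, -0.5],
    [0, 0, -0.4],
    [0, 0, 0],
    [0, 0, 0]
  ],
  "twist": [0, 0, 0, 0, 0, 0, 0, 0, 0, 0, 0]
}}

```text
t: 17.17
eef_pos: [568.7, 132.1, 165.4]
eef_rot: [2.27, 2.17, 0.002]
contact_force: [0.1, 0.3, -2.0]
gripper_width: 0.53
grasp_force: 47.4
```

Emit:
{"op": "step_arm", "data": {
  "hand": [-1, -1, -1, -1, -1, -1, -1, -1, -1, -1, -1, -1],
  "slide": [
    [-0.25, 0.022, 0],
    [-0.484, 0.022, 0],
    [-0.484, 0.022, 0],
    [-0.484, 0.022, 0],
    [-0.484, 0.022, 0],
    [-0.484, 0.022, 0],
    [-0.484, 0.022, 0],
    [-0.484, 0.022, 0],
    [-0.484, 0.022, 0],
    [-0.484, 0.022, 0],
    [-0.484, 0.022, 0],
    [-0.484, 0.022, 0]
  ],
  "twist": [0, 0, 0, 0, 0, 0, 0, 0, 0, 0, 0, 0]
}}

```text
t: 18.17
eef_pos: [567.1, -92.4, 162.4]
eef_rot: [-2.269, -2.168, 0.004]
contact_force: [0.2, -0.2, -2.2]
gripper_width: 0.534
grasp_force: 47.4
```

Emit:
{"op": "step_arm", "data": {
  "hand": [-1, -1, -1, -1, -1, -1, -1],
  "slide": [
    [-0.484, 0.022, 0],
    [-0.484, 0.022, 0],
    [-0.484, 0.022, 0],
    [-0.484, 0.022, 0],
    [-0.234, 0, 0],
    [0, 0, 0],
    [0, 0, 0]
  ],
  "twist": [0, 0, 0, 0, 0, 0, 0]
}}

```text
t: 18.75
eef_pos: [567.5, -177.9, 163.4]
eef_rot: [-2.27, -2.168, 0.001]
contact_force: [-0.7, 0.8, -2.1]
gripper_width: 0.529
grasp_force: 47.4
```

```bash
python3 - <<'E'
from h import *
s=st(); f=imaging.grab_frame("scene"); cv2.imwrite("pics/s7.png",f["image"]); C=cloud(f)
for r in models.trace("scene","brush_center")[:1]:
    p=C[r["mask"]]; print(r["score"],r["pixel"],np.percentile(p,[5,50,95],axis=0).round())
E
```

```text
t 18.75 pos [ 567.5 -177.9  163.4] rot [-2.270e+00 -2.168e+00  1.000e-03] q [-0.41  0.27 -0.18  1.12  0.    1.2 ] F [-0.7  0.8 -2.1] w 0.529 g 47.38920271396637
0.57 [154.3, 195.3] [[ 560. -238.  150.]
 [ 585. -155.  188.]
 [ 592. -111.  206.]]
```

View pics/s7.png

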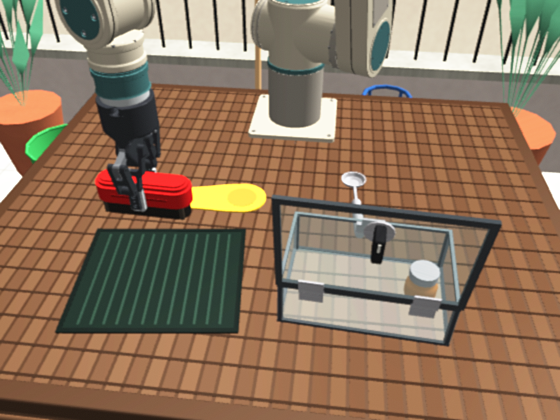

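The brush hangs level at (150,193), above the mat's middle. The lid is open and the jar stands. I lower it.

Emit:
{"op": "step_arm", "data": {
  "hand": [-1, -1, -1, -1, -1, -1, -1, -1, -1, -1, -1, -1],
  "slide": [
    [0, 0, 0.3],
    [0, 0, 0.5],
    [0, 0, 0.5],
    [0, 0, 0.5],
    [0, 0, 0.4],
    [0, 0, 0.3],
    [0, 0, 0.3],
    [0, 0, 0.2],
    [0, 0, 0.2],
    [0, 0, 0.15],
    [0, 0, 0.1],
    [0, 0, 0]
  ],
  "twist": [0, 0, 0, 0, 0, 0, 0, 0, 0, 0, 0, 0]
}}

```text
t: 19.85
eef_pos: [568.4, -177.9, 26.2]
eef_rot: [-2.27, -2.171, 0.0]
contact_force: [0.5, -0.0, -2.7]
gripper_width: 0.533
grasp_force: 47.4
```

Emit:
{"op": "step_arm", "data": {
  "hand": [-1, -1, -1, -1],
  "slide": [
    [0, 0, 0.04],
    [0, 0, 0.03],
    [0, 0, 0],
    [0, 0, 0]
  ],
  "twist": [0, 0, 0, 0]
}}

```text
t: 20.18
eef_pos: [568.9, -178.2, 24.3]
eef_rot: [2.27, 2.17, 0.0]
contact_force: [-0.2, 0.6, -2.3]
gripper_width: 0.531
grasp_force: 47.4
```

Emit:
{"op": "step_arm", "data": {
  "hand": [-1, -1, -1, -1, -1],
  "slide": [
    [0, 0, 0.03],
    [0, 0, 0.03],
    [0, 0, 0.02],
    [0, 0, 0],
    [0, 0, 0]
  ],
  "twist": [0, 0, 0, 0, 0]
}}

```text
t: 20.6
eef_pos: [568.6, -178.0, 20.7]
eef_rot: [-2.271, -2.171, 0.0]
contact_force: [-0.3, 0.4, -1.5]
gripper_width: 0.532
grasp_force: 47.4
```

Emit:
{"op": "step_arm", "data": {
  "hand": [-1, -1, -1, -1],
  "slide": [
    [0, 0, 0.02],
    [0, 0, 0.02],
    [0, 0, 0],
    [0, 0, 0]
  ],
  "twist": [0, 0, 0, 0]
}}

```text
t: 20.93
eef_pos: [568.7, -178.1, 20.5]
eef_rot: [2.271, 2.171, -0.0]
contact_force: [-3.4, 1.7, 7.3]
gripper_width: 0.526
grasp_force: 48.3
```

Contact shows in the upward force of about 9 N. I release, back off, and move the arm clear.

Emit:
{"op": "step_arm", "data": {
  "hand": [-0.0, 0.3, 0.5, 0.6, 0.6, 0.6, 0.6],
  "slide": [
    [0, 0, -0.03],
    [0, 0, 0],
    [0, 0, 0],
    [0, 0, 0],
    [0, 0, 0],
    [0, 0, 0],
    [0, 0, 0]
  ],
  "twist": [0, 0, 0, 0, 0, 0, 0]
}}

```text
t: 21.52
eef_pos: [568.6, -178.0, 20.3]
eef_rot: [-2.271, -2.171, 0.0]
contact_force: [0.7, 0.6, -0.1]
gripper_width: 0.802
grasp_force: 0.0
```

Emit:
{"op": "step_arm", "data": {
  "hand": [0.6, 0.6, 0.6, 0.6, 0.6, 0.6, 0.6, 0.6, 0.6, 0.6, 0.6, 0.6],
  "slide": [
    [0, 0, -0.2],
    [0, 0, -0.3],
    [0, 0, -0.5],
    [0, 0, -0.7],
    [0, 0, -0.7],
    [0, 0, -0.7],
    [0, 0, -0.7],
    [-0.6, -0.3, -0.3],
    [-0.6, -0.3, 0],
    [-0.6, -0.3, 0],
    [-0.6, -0.3, 0],
    [0, 0, 0]
  ],
  "twist": [0, 0, 0, 0, 0, 0, 0, 0, 0, 0, 0, 0]
}}

```text
t: 22.52
eef_pos: [515.0, -275.5, 186.2]
eef_rot: [2.273, 2.164, -0.002]
contact_force: [0.2, 0.4, -0.4]
gripper_width: 0.798
grasp_force: 0.0
```

```bash
python3 - <<'E'
from h import *
s=st(); f=imaging.grab_frame("scene"); cv2.imwrite("pics/s8.png",f["image"]); C=cloud(f)
for n in ("brush_center","mat"):
  for r in models.trace("scene",n)[:1]:
    p=C[r["mask"]&(f["depth"]>0)]; print(n,round(r["score"],2),np.percentile(p,[2,50,98],axis=0).round().tolist())
for q in models.trace("scene","lid")[:1]:
    p=C[q["mask"]]; p=p[(p[:,2]>110)&(p[:,2]<280)&(p[:,0]>640)&(p[:,0]<690)]; k=np.polyfit(p[:,2],p[:,0],1); print("lid",np.pi/2+np.arctan(k[0]),len(p))
E
```

```text
t 22.52 pos [ 515.  -275.5  186.2] rot [ 2.273e+00  2.164e+00 -2.000e-03] q [-0.6   0.23 -0.18  1.15 -0.    1.02] F [ 0.2  0.4 -0.4] w 0.798 g 0.0
brush_center 0.78 [[554.0, -240.0, 6.0], [585.0, -172.0, 54.0], [594.0, -109.0, 64.0]]
mat 0.67 [[454.0, -314.0, 1.0], [612.0, -170.0, 4.0], [695.0, -40.0, 6.0]]
lid 1.7046899881488389 16813
```

View pics/s8.png

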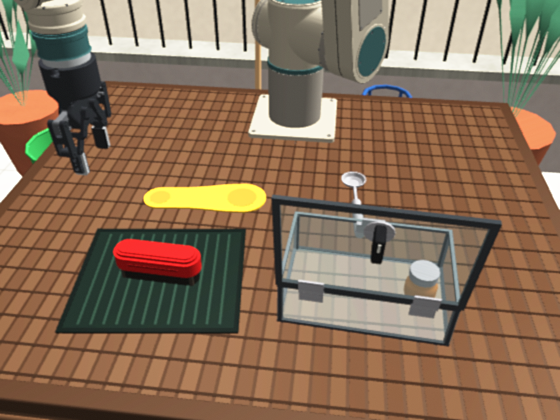

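The brush stands bristles down mid-mat at (157,260). The lid is at 1.70 rad, the knob is released, the jar stands, and the arm is clear. I hand in.

```bash
python3 -c "
from plant import ticket; print(ticket.hand_in())"
```

```text
the job is handed in; nothing more can be done
None
```

I handed the job in at about 22.5 s of robot time: the latch is released, the lid stands open at about 1.70 rad, and the brush is bristles down in the middle of the mat. The jar, scraper and insole look untouched in the last picture; the hand-in returned no verdict.

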